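# Seat the filter plate and hold the light-shield flap at balance

### The arm

A 6-joint arm with a two-finger parallel gripper is mounted at the origin on the work surface. World frame = base frame: x ahead of the robot, y to its left, z up, the work surface at z = 0. Lengths are in m, angles in degrees, forces in N, time in s.
With the tool pointing down it reaches from about 0.35 to 0.875 m from the base axis. Payload 15.5 kg.
Tool frame: the origin (TCP) lies midway between the tips of the shut fingers; the grasp point (between the pads) lies 19 mm behind it (bot.grip_point_offset is the distance from the TCP to the grasp point, in m); z points along the fingers, y is the line along which they close (so a half turn about z gives the same grasp; the last joint's range is limited). The gripper opens to 85 mm and grips with 20 to 120 N. Pads are 22 mm wide; open, the fingers measure 114 mm over their backs; the gripper's body (76 mm by 85 mm) begins 54 mm behind the grasp point. The pads swing forward as they close: fully open they stand 13 mm farther back than shut.
Start: joints at [59.559, 28.281, 77.091, -0, 74.628, -5.472], TCP at [0.264, 0.567, 0.231] pointing down, gripper open.
Joint ranges: [-166.48, 166.48], [-47.26, 123.95], [12.59, 153.08], [-70.14, 250.14], [6.76, 159.57], [-176.63, 176.63]. Speed limits (degrees/s): [108.29, 108.29, 147.25, 172.46, 172.46, 172.46].

### API

Orientations are given as a 3x3 rotation matrix whose columns are the frame's x, y, z axes.
In Python, from station import status, read_camera, camera_info, ticket, trace, pinpoint, bot gives the robot as it stands.
- The arm moves only by the tool step_arm, never from a script. Its argument "increments" is one flat list of numbers, 5 for each row, row after row: the gripper's target within -1 to 1 (shut at 1, half-way at 0, fully open at -1), then the shift along the world's x, y, z in mm, then the turn about the world's z in degrees. A call has 1 to 8 rows; each row shifts and turns the commanded pose from where the row before left it; what a row does not reach is not made up. A row lasts 1/8 s, in which the tool goes at most 62.5 mm and 10.7 degrees, less where a joint would pass 70% of its speed; a pose out of reach is approached as far as the arm can. A call is refused whole if a number of a shift passes 62.5 or a number of a turn 10.7, either way. A call with a gripper value outside its range is refused whole. The fingers move at their own pace and stop on an object; the grip force is fixed at half the most. Time passes only in rows, so rows that do not move let the fingers close. It gives the time, the measured TCP pose, the force, the opening and the grip force at its end, in the units of the state.
- status.get_obs(): the state, without advancing time (a new reading comes with each control period).
- read_camera(name): name is "scene" or "top" or "wrist"; returns the picture (400x640x3 uint8, red, green, blue); there is no depth.
- camera_info(name): a dict with "intrinsics" (3x3 intrinsics, pixels), "position" and "attitude" of the camera in the world. Camera axes: x right, y down, z forward; pixel columns grow to the right and rows downward; lengths in m; the calibration is good to about 2 mm. A picture is of the moment at which its call begins: read the wrist's pose just before it. camera_info takes no time and is no camera call; for the wrist camera it gives the pose at the moment of the call.
- ticket.hand_in(): hands the job in; it is judged then, once.
Trained networks look in the newest picture that a camera, given by its name, has taken for a name from the list of things; names that differ only in an ending like _2 or _b are one class to them, and where a whole thing is asked for, a point or a joint stands for the part that bears it (a point fixed in the world has none). Each returns a list of dicts, best first, with "conf" (0 to 1); they miss things now and then, are a little off and sometimes report something else, mostly with a low value. They report only what shows in the picture. A call takes as long as a camera call. They do not tell look-alikes from the thing itself.
- trace(name, camera): "pixels" (400x640 bool, what is visible of it).
- pinpoint(name, camera): "point" ([x, y, z] in m, in world coordinates, good to about 4 mm: a listed point, or the origin of a listed thing).
The state is a dict: "time": time; "qpos": joint angles; "qvel": joint speeds; "joint_efforts": joint torques, N m; "position": TCP position; "tcp_rot": TCP orientation; "ft_force": force on the tool from outside, world axes, zero at the start; "moment": the same for the moment, N m; "opening": finger opening in m; "grasp_force": force on a finger pad.
Only numpy, scipy, OpenCV 4.12 (cv2) and the standard library are available. Lean on these libraries where they do the work, as an engineer would, in place of code of your own. Each camera call takes 0.05 s, during which the arm holds its last target. There are 200 camera calls.

### The job

Fit the loose filter plate into the optics module: lower it by its grip rib over the two locating pins until it lies flush on the seat, and let go of it. Then take the flap by its bar handle, swing it from its open stop up to its balance point, standing straight upright above its hinge, and finish while still gripping the handle so that the flap stays there, falling neither way. Do not drop the plate onto the pins or let the flap fall shut over it, and leave the tube rack, the bottle and the tip box where they are.

Things in the scene. Friction and masses are not known exactly. Their poses are not given: they have to be found in the camera images.
- module: Fixed grey module, base 170 (x) x 176 (y, -60 to +116) x 30 mm tall; its top is the seat. Two 8 mm steel pins with tapered tips stand 14 mm above the seat at x = -45 and +45, y = 0. A 12 mm wall along x at y = +105, top z = 81 mm, carries the flap's hinge. Turned up to 20 degrees. Origin: on the bench under the midpoint between the pins; z up.
- seat (a point): Point on the seat midway between the two pins, 30 mm above the bench; axes as the module's.
- plate: Loose dark metal plate, 0.25 kg, 120 (x) x 70 (y) x 8 mm, small glass windows. Two 10.4 mm through holes at x = -45 and +45, y = 0; fits either way round. Grip rib in its middle: 50 mm along x, 12 mm thick, top 46 mm above the underside; pinch across y, 34 mm up. Origin: centre of underside, z up. Starts flat on the bench at the module's -y side. Seated: origin on seat, x along module x.
- flap_angle (a joint): Flap angle, rad: 0 = shut, level over the seat (pointing to module -y); pi/2 = upright, the balance point (its mass straight above the hinge); 2.1 = start, leaning back on the open stop towards module +y. Hinge turns freely: let go off balance it falls to a stop. Aluminium panel, 150 mm wide, 4 mm thick, 10 to 110 mm from the hinge line.
- flap_hinge (a point): Middle of the hinge line, which runs along the module's x; at x = 0, y = +105, z = 90 mm in the module's frame.
- flap: Light-shield flap, 0.22 kg, with a steel bar handle on the flap's free edge: round bar, 10 mm diameter, parallel to the hinge and 150 mm from it, on two 6 mm arms at 45 mm either side; 84 mm of bar is free, 35 mm is open between bar and panel. Can be pinched from above; it turns in the grip as the flap swings. Origin on the hinge line; its -y axis points to the bar.
- handle_mid (a point): Middle of the handle's bar, on its axis, 150 mm from the hinge line (240 mm above the bench when upright, about 220 mm at the open stop).
- tube_rack: Bystander: dark metal tube rack with clear tubes, 90 x 200 x 86 mm, on the bench beyond the module. Origin: centre of the underside.
- reagent: Bystander: amber bottle, 64 mm diameter, 140 mm tall. Origin: centre of the underside.
- tip_box: Bystander: grey pipette-tip box with clear lid, 85 x 125 x 62 mm. Origin: centre of the underside.
Not all that is in view belongs to the job. What is meant by the module is not brown or yellow, and is the larger of those in its own colour.

How it is judged:
By the outcome, as a careful person would: the job done as asked, in the order asked, and still so for the second after the job is handed in, while the arm keeps its last pose, push and grip.
It also fails if it takes over 61 s, if anything falls off the work surface, if the arm or the gripper's body presses on something with over 40 N, if the wrist force passes 120 N, or if a joint passes its speed limit or range.

## Working session

There is one attempt and no reset: what is moved stays moved. The work goes in short steps, Python scripts to look and compute and a tool call to move; the robot and the scene stay as the last step left them, time stands still between calls to the robot, and variables do not carry over. Pictures are saved under pics/ and viewed, at most 13 in all, crops included, and the job is handed in when it is done.

Besides the shell and the picture viewer there is one more tool, called after "Call:" by a JSON object that holds its "name" and its "arguments". step_arm: Moves the arm, as the interface text tells. Its arguments: {"type":"object","properties":{"increments":{"type":"array"}},"required":["increments"]}

```bash
mkdir -p pics; cat > h.py <<'E'
import numpy as np, cv2
from station import status, read_camera, camera_info, ticket, trace, pinpoint, bot
def save(cam,name):
    im=read_camera(cam); cv2.imwrite('pics/'+name,im[...,::-1]); return im
def proj(cam,P):
    c=camera_info(cam);K=np.array(c['intrinsics']);R=np.array(c['attitude']);t=np.array(c['position'])
    p=(np.atleast_2d(P)-t)@R; p=p@K.T; return p[:,:2]/p[:,2:]
def unproj(cam,uv,z):
    c=camera_info(cam);K=np.array(c['intrinsics']);R=np.array(c['attitude']);t=np.array(c['position'])
    d=R@np.linalg.solve(K,[uv[0],uv[1],1]); return t+d*(z-t[2])/d[2]
E
python3 - <<'E'
from h import *
np.set_printoptions(precision=4,suppress=True)
a=save('top','t1.png');b=save('scene','s1.png')
cv2.imwrite('pics/a1.png',cv2.resize(np.vstack([a,b])[...,::-1],(480,600)))
for c in('top','scene'):
    for n in ['module','seat','plate','flap_hinge','handle_mid','flap','tube_rack','reagent','tip_box']:
        print(c,n,[(np.round(d['point'],4).tolist(),round(d['conf'],2)) for d in pinpoint(n,c)[:4]])
print(status.get_obs())
print(camera_info('top'),camera_info('scene'),bot.grip_point_offset)
E
```

```text
top module [([0.3644, -0.1168, 0.004], 0.92), ([0.5105, 0.1194, -0.0033], 0.79), ([0.2668, 0.2878, 0.0012], 0.71), ([0.815, 0.1891, -0.0009], 0.68)]
top seat [([0.2741, 0.2872, 0.0291], 0.91), ([0.8124, 0.1918, 0.0235], 0.87), ([0.509, 0.1218, 0.03], 0.71), ([0.3617, -0.1228, 0.0265], 0.71)]
top plate [([0.5586, -0.3035, -0.0007], 0.7), ([0.5112, 0.1217, -0.0021], 0.66)]
top flap_hinge [([0.2309, 0.3878, 0.0931], 0.95), ([0.3523, -0.0357, 0.0685], 0.78), ([0.7911, 0.2649, 0.0706], 0.73), ([0.4969, 0.225, 0.0903], 0.72)]
top handle_mid [([0.8261, 0.1648, 0.0694], 0.95), ([0.2872, 0.2451, 0.0911], 0.74), ([0.3667, -0.1538, 0.0677], 0.67), ([0.4936, 0.2968, 0.2241], 0.57)]
top flap [([0.7924, 0.2716, 0.0736], 0.9), ([0.3554, -0.0397, 0.0652], 0.88), ([0.5004, 0.2222, 0.089], 0.68), ([0.2279, 0.3837, 0.0916], 0.56)]
top tube_rack [([0.7943, -0.0135, -0.0038], 0.95)]
top reagent [([0.7103, -0.3248, 0.0006], 0.81)]
top tip_box [([0.6619, 0.4283, 0.0014], 0.95)]
scene module [([0.3613, -0.1137, -0.0006], 0.97), ([0.5083, 0.1203, 0.0024], 0.92), ([0.8126, 0.1963, -0.0002], 0.88), ([0.2712, 0
[... 1321 characters left out ...]
': array([ 0.0554,  0.0357, -0.0222]), 'grasp_force': 0.0, 'opening': 0.085315641029027}
{'intrinsics': array([[418.4008,   0.    , 324.3253],
       [  0.    , 418.4008, 197.2093],
       [  0.    ,   0.    ,   1.    ]]), 'position': array([0.2912, 0.0331, 1.3927]), 'attitude': array([[ 0.0201, -0.9818,  0.1889],
       [-0.9998, -0.0197,  0.0041],
       [-0.0003, -0.189 , -0.982 ]])} {'intrinsics': array([[361.3559,   0.    , 314.3223],
       [  0.    , 361.3559, 204.7593],
       [  0.    ,   0.    ,   1.    ]]), 'position': array([ 1.0429, -0.7537,  0.683 ]), 'attitude': array([[ 0.8458,  0.3017, -0.4399],
       [ 0.5332, -0.4514,  0.7155],
       [ 0.0173, -0.8398, -0.5427]])} 0.0187
```

View pics/t1.png

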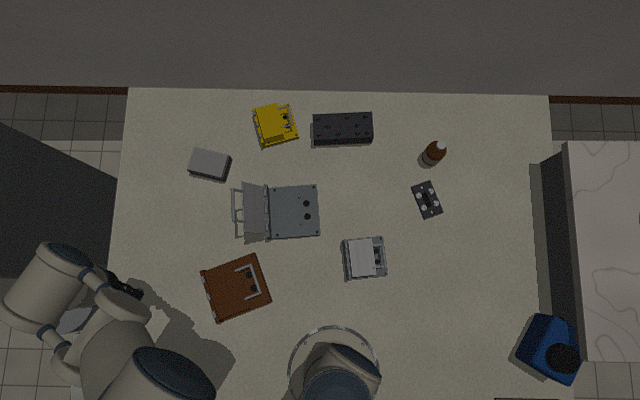

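View pics/s1.png

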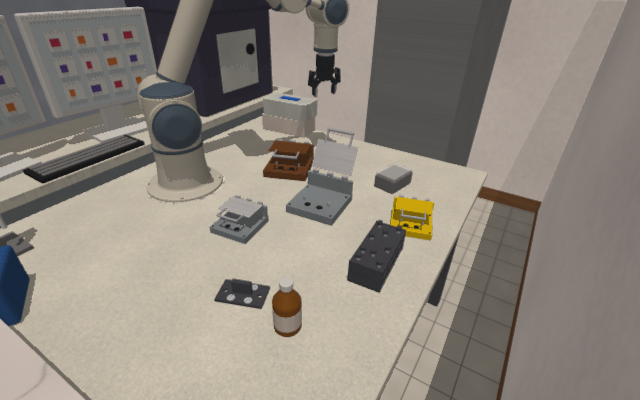

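The target is the larger grey module, near pixel (290,212) in the top view, with its flap open. The plate is at (427,200). The small grey, brown and yellow ones are decoys. Next I'll refine the yaw angles.

```bash
python3 - <<'E'
from h import *
read_camera('top')
for n,z in (('plate',.008),('module',.03)):
    for d in trace(n,'top')[:4]:
        m=d['pixels'].astype(np.uint8)
        c,_=cv2.findContours(m,0,2); c=max(c,key=cv2.contourArea)[:,0]
        P=np.array([unproj('top',p,z)[:2] for p in c],np.float32)
        print(n,round(d['conf'],2),cv2.minAreaRect(P*1000),[np.round(q).tolist() for q in cv2.boxPoints(cv2.minAreaRect(P*1000))])
E
```

```text
plate 0.92 ((556.5973510742188, -305.1444396972656), (120.42537689208984, 73.52381896972656), 19.759523391723633) [[488.0, -291.0], [512.0, -360.0], [626.0, -319.0], [601.0, -250.0]]
plate 0.45 ((514.7027587890625, 295.975341796875), (183.95571899414062, 113.64153289794922), 6.724376678466797) [[417.0, 342.0], [430.0, 229.0], [613.0, 250.0], [599.0, 363.0]]
module 0.82 ((505.01080322265625, 201.445556640625), (186.8074951171875, 298.9524230957031), 1.1488395929336548) [[409.0, 349.0], [415.0, 50.0], [601.0, 54.0], [595.0, 353.0]]
module 0.81 ((806.8240356445312, 213.10791015625), (151.94920349121094, 134.0921173095703), 16.657047271728516) [[715.0, 256.0], [753.0, 127.0], [899.0, 171.0], [860.0, 299.0]]
module 0.74 ((357.6265563964844, -94.854736328125), (128.03306579589844, 134.18763732910156), 7.36733341217041) [[286.0, -37.0], [303.0, -170.0], [430.0, -153.0], [413.0, -20.0]]
```

Call:
{"name": "step_arm", "arguments": {"increments": [-1,0,0,60,0,-1,15,-40,40,0,-1,20,-60,0,0,-1,20,-60,0,0,-1,20,-60,0,0,-1,20,-60,0,0,-1,20,-60,0,0,-1,20,-60,0,0]}}

```text
time: 2.15
position: [0.3977, 0.169, 0.3316]
tcp_rot: [[-0.907, 0.422, 0.001], [0.422, 0.907, 0.0], [-0.001, 0.001, -1.0]]
ft_force: [1.2, 1.6, -0.5]
opening: 0.0856
grasp_force: 0.0
```

Call:
{"name": "step_arm", "arguments": {"increments": [-1,20,-60,0,6,-1,20,-60,0,6,-1,20,-60,0,6,-1,20,-60,0,6,-1,20,-60,0,6,-1,20,-60,0,6,-1,20,-60,-20,6,-1,20,-55,-20,3]}}

```text
time: 3.15
position: [0.5553, -0.2987, 0.2921]
tcp_rot: [[-0.939, -0.345, 0.001], [-0.345, 0.939, -0.0], [-0.001, -0.001, -1.0]]
ft_force: [1.1, 1.7, 0.4]
opening: 0.0856
grasp_force: 0.0
```

```bash
python3 - <<'E'
from h import *
a=save('wrist','w1.png')
o=status.get_obs();print(o['position'],o['tcp_rot'],o['qpos']);print(camera_info('wrist'))
for d in pinpoint('plate','wrist')[:2]: print(d)
for d in trace('plate','wrist')[:2]:
        m=d['pixels'].astype(np.uint8)
        c,_=cv2.findContours(m,0,2); c=max(c,key=cv2.contourArea)[:,0]
        P=np.array([unproj('wrist',p,.008)[:2] for p in c],np.float32)
        print(round(d['conf'],2),cv2.minAreaRect(P*1000))
E
```

```text
[ 0.55591731 -0.30421857  0.28829323] [[-9.38812022e-01 -3.44424869e-01 -1.87016895e-03]
 [-3.44423978e-01  9.38813879e-01 -7.89874333e-04]
 [ 2.02779293e-03 -9.74124919e-05 -9.99997939e-01]] [-3.40338861e+01  2.64418467e+01  7.11065208e+01 -9.83136967e-02
  8.25151124e+01 -1.44167711e+02]
{'intrinsics': array([[350.61046165,   0.        , 321.54661533],
       [  0.        , 350.61046165, 200.64192747],
       [  0.        ,   0.        ,   1.        ]]), 'position': array([ 0.48619167, -0.33055026,  0.43092383]), 'attitude': array([[-3.45357736e-01,  8.97762272e-01,  2.73406176e-01],
       [ 9.38471088e-01,  3.30447889e-01,  1.00380329e-01],
       [-2.28821800e-04,  2.91250915e-01, -9.56646671e-01]])}
{'point': [0.5599, -0.3136, -0.0001], 'conf': 0.57}
0.81 ((558.5911865234375, -306.4013366699219), (121.43073272705078, 71.21746063232422), 21.79354476928711)
```

View pics/w1.png

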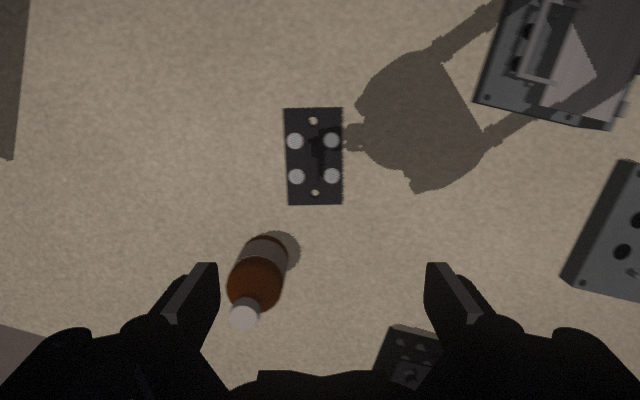

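The plate appears between the finger tips. Its holes are at pixels (313,121) and (315,193), and the bottle stands clear of it.

```bash
python3 - <<'E'
from h import *
im=cv2.imread('pics/w1.png',0)
def blob(u,v,r=7):
    w=im[v-r:v+r+1,u-r:u+r+1].astype(float);w=np.clip(w-80,0,None);g=np.mgrid[-r:r+1,-r:r+1]
    return u+(w*g[1]).sum()/w.sum(), v+(w*g[0]).sum()/w.sum()
a=blob(313,121);b=blob(315,193);print(a,b)
A=unproj('wrist',a,.006);B=unproj('wrist',b,.006);d=A-B
print(A,B,(A+B)/2,np.linalg.norm(d),np.degrees(np.arctan2(d[1],d[0])))
o=status.get_obs();print(o['position'],np.degrees(np.arctan2(o['tcp_rot'][1,0],o['tcp_rot'][0,0])))
E
```

```text
(np.float64(312.87069486404835), np.float64(120.03141993957703)) (np.float64(314.77525022747955), np.float64(192.1774340309372))
[ 0.51618917 -0.32368081  0.006     ] [ 0.59932308 -0.29162917  0.006     ] [ 0.55775613 -0.30765499  0.006     ] 0.08909856270042808 -158.916240558281
[ 0.5546049  -0.29856678  0.29041543] -160.10581317623678
```

Call:
{"name": "step_arm", "arguments": {"increments": [-1,0,0,-50,1,-1,0,0,-50,0,-1,0,0,0,0,-1,0,0,0,0]}}

```text
time: 3.8
position: [0.5557, -0.2965, 0.1947]
tcp_rot: [[-0.933, -0.359, 0.002], [-0.359, 0.933, -0.001], [-0.001, -0.002, -1.0]]
ft_force: [-0.4, 0.1, 0.7]
opening: 0.0858
grasp_force: 0.0
```

```bash
cat >> h.py <<'E'
def blob(im,u,v,r=7,dark=None,th=80):
    w=im[v-r:v+r+1,u-r:u+r+1].astype(float);w=np.clip(th-w if dark else w-th,0,None);g=np.mgrid[-r:r+1,-r:r+1]
    return u+(w*g[1]).sum()/w.sum(), v+(w*g[0]).sum()/w.sum()
def tool():
    o=status.get_obs();return o['position'],np.degrees(np.arctan2(o['tcp_rot'][1,0],o['tcp_rot'][0,0]))
E
python3 - <<'E'
from h import *
print(tool());print(camera_info('wrist')['position'])
a=save('wrist','w2.png')
print(tool());print(camera_info('wrist')['position'])
read_camera('wrist');print(tool());print(camera_info('wrist')['position'])
E
```

```text
(array([ 0.55572994, -0.29646482,  0.19473836]), np.float64(-158.94985679176))
[ 0.48584649 -0.32384682  0.33710777]
(array([ 0.55595967, -0.29676013,  0.19514079]), np.float64(-158.95215408971447))
[ 0.48595894 -0.3240367   0.33742928]
(array([ 0.55597373, -0.29685026,  0.1950769 ]), np.float64(-158.95388449855795))
[ 0.48591642 -0.32411348  0.33736161]
```

View pics/w2.png

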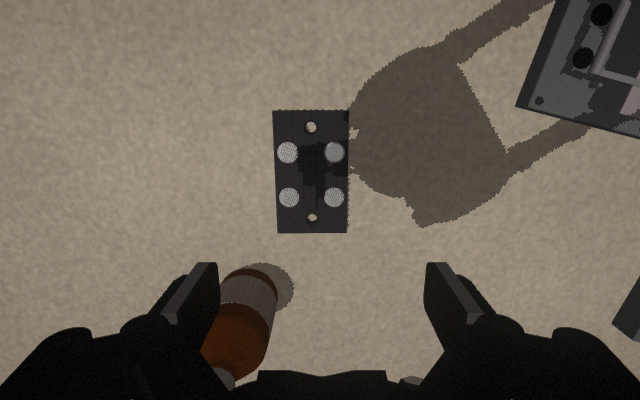

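The plate is straight in view, with its holes at (311,127) and (312,217).

```bash
python3 - <<'E'
from h import *
im=cv2.imread('pics/w2.png',0)
a=blob(im,311,127,8);b=blob(im,312,217,8)
A=unproj('wrist',a,.006);B=unproj('wrist',b,.006);d=A-B
p,y=tool();yaw=np.degrees(np.arctan2(d[1],d[0]))
print(a,b,(A+B)/2,np.linalg.norm(d),yaw,'shift',((A+B)/2-p)*1000,'turn',yaw-y)
E
```

```text
(np.float64(311.14292891233356), np.float64(126.26299924642049)) (np.float64(312.0877963125549), np.float64(216.91966637401228)) [ 0.55956017 -0.30710249  0.006     ] 0.08937901023989321 -158.79454954481113 shift [   3.58643089  -10.25223235 -189.07690207] turn 0.15933495374682138
```

Call:
{"name": "step_arm", "arguments": {"increments": [-1,4,-10,-50,0,-1,0,0,-50,0,-1,0,0,-40,0,-1,0,0,-25,0,-1,0,0,-15,0,-1,0,0,0,0]}}

```text
time: 4.65
position: [0.5592, -0.3066, 0.0128]
tcp_rot: [[-0.933, -0.359, 0.0], [-0.359, 0.933, -0.0], [-0.0, -0.0, -1.0]]
ft_force: [-0.3, -0.4, 0.4]
opening: 0.0855
grasp_force: 0.0
```

```bash
python3 - <<'E'
from h import *
save('wrist','w3.png');print(tool())
E
```

```text
(array([ 0.55947119, -0.30683884,  0.01346036]), np.float64(-158.96809773578562))
```

View pics/w3.png

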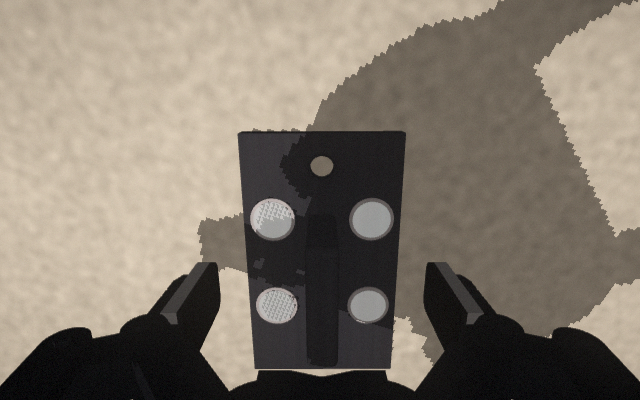

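The rib at (322,290) is midway between the fingers, so I'm closing on it.

Call:
{"name": "step_arm", "arguments": {"increments": [-1,0,0,2,0,1,0,0,0,0,1,0,0,0,0,1,0,0,0,0,1,0,0,0,0,1,0,0,0,0,1,0,0,0,0,1,0,0,0,0]}}

```text
time: 5.7
position: [0.5589, -0.3065, 0.0145]
tcp_rot: [[-0.933, -0.359, 0.0], [-0.359, 0.933, -0.0], [-0.0, -0.0, -1.0]]
ft_force: [-0.5, 0.0, 4.9]
opening: 0.0114
grasp_force: 59.2
```

Call:
{"name": "step_arm", "arguments": {"increments": [1,0,0,20,0,1,0,0,50,0,1,0,0,60,0,1,0,20,60,-3,1,0,50,45,-4,1,0,55,0,-4,1,0,55,0,-4,1,0,45,0,0]}}

```text
time: 6.7
position: [0.5582, -0.0832, 0.2468]
tcp_rot: [[-0.995, -0.104, 0.001], [-0.104, 0.995, 0.0], [-0.001, -0.0, -1.0]]
ft_force: [0.2, 0.3, -2.3]
opening: 0.0112
grasp_force: 58.7
```

Call:
{"name": "step_arm", "arguments": {"increments": [1,0,0,0,0,1,0,0,0,0,1,0,0,0,0]}}

```text
time: 7.08
position: [0.5588, -0.0862, 0.2458]
tcp_rot: [[-0.995, -0.104, 0.0], [-0.104, 0.995, -0.0], [-0.0, -0.0, -1.0]]
ft_force: [0.7, -0.5, -2.1]
opening: 0.011
grasp_force: 59.0
```

```bash
python3 - <<'E'
from h import *
print(tool(),status.get_obs()['opening']);save('wrist','w4.png');print(tool())
for n in('seat','flap_hinge','handle_mid','plate'):
   print(n,[(np.round(d['point'],4).tolist(),round(d['conf'],2)) for d in pinpoint(n,'wrist')[:4]])
E
```

```text
(array([ 0.55883864, -0.08621443,  0.24583851]), np.float64(-174.0312717592435)) 0.010992912266285381
(array([ 0.5588137 , -0.08623701,  0.24566885]), np.float64(-174.04121997410846))
seat [([0.5073, 0.1221, 0.0265], 0.76)]
flap_hinge []
handle_mid []
plate [([0.557, -0.0909, 0.2311], 0.69)]
```

View pics/w4.png

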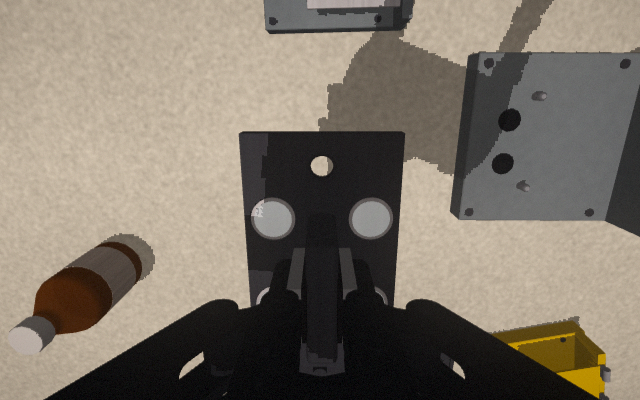

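The held plate shows its front hole at (321,166). The seat is at right, with pins near (539,96) and (523,186). I'll enlarge that part.

```bash
python3 - <<'E'
import cv2,numpy as np
im=cv2.imread('pics/w4.png')
z=lambda a,b,w,h:cv2.resize(im[b:b+h,a:a+w],None,fx=10,fy=10,interpolation=cv2.INTER_CUBIC)
cv2.imwrite('pics/c4.png',np.hstack([z(520,82,38,28),z(505,172,38,28)]))
E
```

```text
(no output)
```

View pics/c4.png

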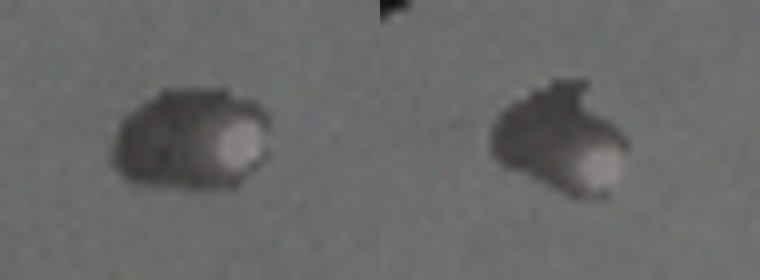

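```bash
python3 - <<'E'
from h import *
im=cv2.imread('pics/w4.png',0)
P=unproj('wrist',(543.4,95.7),.044);Q=unproj('wrist',(526.4,188.4),.044);d=P-Q
S=(P+Q)/2;yaw=np.degrees(np.arctan2(d[1],d[0]))
p,y=tool();R=status.get_obs()['tcp_rot']
print('pins',P,Q,np.linalg.norm(d),'mid',S,yaw)
_,t=cv2.threshold(im[145:187,300:345],90,255,0)
M=cv2.moments(t,True);h=(300+M['m10']/M['m00'],145+M['m01']/M['m00']);print(h,M['m00'])
for z in(.239,.235):
    H=unproj('wrist',h,z);print('hole in tool',R.T@(H-p)*1000)
print(p,y,'shift',(S-p)*1000,'turn',yaw-y)
E
```

```text
pins [0.46496653 0.11328426 0.044     ] [0.55467338 0.12223648 0.044     ] 0.09015242554385182 mid [0.50981996 0.11776037 0.044     ] -174.30108354656304
(321.26878612716763, 165.45664739884393) 346.0
hole in tool [44.84174188 -0.831427    6.48164411]
hole in tool [44.04117595 -0.83452491 10.48151931]
[ 0.55880858 -0.08574424  0.24547471] -174.01385928738082 shift [ -48.98861987  203.50460923 -201.47471311] turn -0.28722425918221006
```

Call:
{"name": "step_arm", "arguments": {"increments": [1,-10,40,-15,-0.3,1,-10,45,-25,0,1,-10,45,-30,0,1,-10,40,-30,0,1,-9,34,-30,0,1,0,0,-20,0,1,0,0,0,0,1,0,0,0,0]}}

```text
time: 8.32
position: [0.5105, 0.1184, 0.0963]
tcp_rot: [[-0.995, -0.099, 0.001], [-0.099, 0.995, 0.0], [-0.001, -0.0, -1.0]]
ft_force: [0.2, 0.2, -1.6]
opening: 0.0112
grasp_force: 59.2
```

```bash
python3 - <<'E'
from h import *
print(tool(),status.get_obs()['opening'])
im=save('wrist','w5.png')
cv2.imwrite('pics/c5.png',cv2.resize(im[130:200,280:370,::-1],None,fx=8,fy=8,interpolation=cv2.INTER_CUBIC))
E
```

```text
(array([0.51052403, 0.11841254, 0.09626318]), np.float64(-174.30490035888675)) 0.011184422850581913
```

View pics/c5.png

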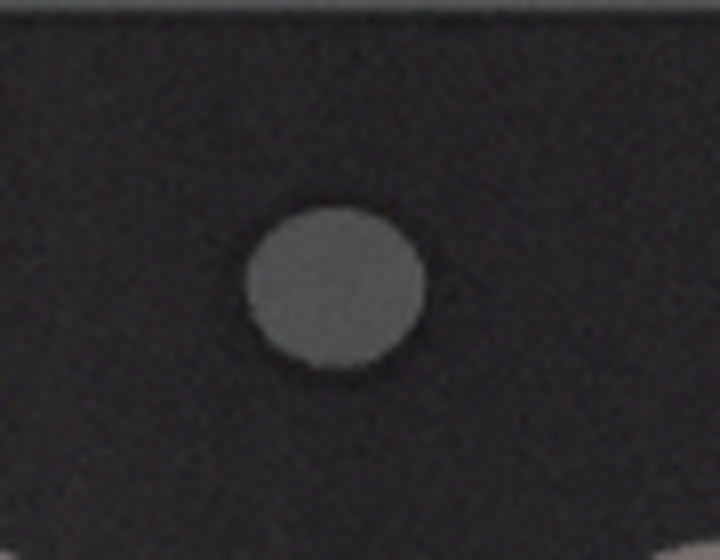

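Call:
{"name": "step_arm", "arguments": {"increments": [1,-0.6,0,-15,0,1,0,0,-12,0,1,0,0,-6,0,1,0,0,0,0,1,0,0,0,0]}}

```text
time: 9.0
position: [0.5094, 0.1188, 0.0627]
tcp_rot: [[-0.995, -0.1, 0.0], [-0.1, 0.995, 0.0], [-0.0, 0.0, -1.0]]
ft_force: [-0.7, -0.8, -2.2]
opening: 0.0111
grasp_force: 59.3
```

```bash
python3 - <<'E'
from h import *
print(tool(),status.get_obs()['ft_force'])
im=save('wrist','w6.png')
p,_=tool();zu=p[2]-.0145
for n,P in (('pintip',(.46497,.11328,.044)),('pinbase',(.46497,.11328,.030))): print(n,proj('wrist',P))
R=status.get_obs()['tcp_rot']
for dz in(.008,.0): print('hole',proj('wrist',p+R@[.045,0,0.0145-dz]))
cv2.imwrite('pics/c6.png',cv2.resize(im[135:195,285:365,::-1],None,fx=10,fy=10,interpolation=cv2.INTER_CUBIC))
E
```

```text
(array([0.50937643, 0.1188111 , 0.06266121]), np.float64(-174.26618974529597)) [-0.7067433  -0.76541318 -2.1565181 ]
pintip [[320.80088408 160.26858267]]
pinbase [[320.86156483 155.1572015 ]]
hole [[323.14191864 165.08667534]]
hole [[323.06780011 161.62022732]]
```

View pics/c6.png

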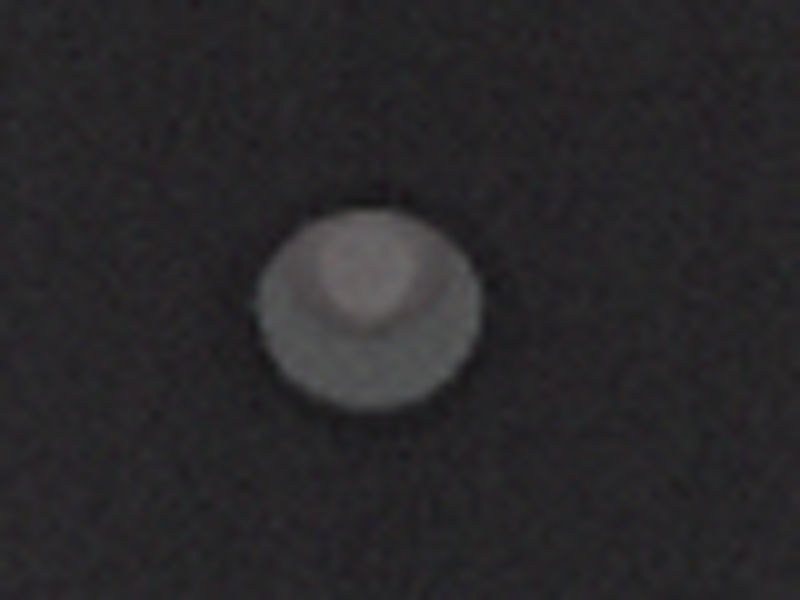

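Seen through the front hole, the pin tip is centred sideways and about 0.5 mm off in x. I'll correct that and lower it gently.

Call:
{"name": "step_arm", "arguments": {"increments": [1,0.5,0,0,0,1,0,0,-3,0,1,0,0,-3,0,1,0,0,-3,0,1,0,0,-2,0,1,0,0,0,0]}}

```text
time: 9.8
position: [0.5096, 0.1187, 0.0514]
tcp_rot: [[-0.995, -0.1, -0.0], [-0.1, 0.995, -0.0], [0.0, -0.0, -1.0]]
ft_force: [-0.3, -0.8, -2.4]
opening: 0.0114
grasp_force: 59.3
```

Call:
{"name": "step_arm", "arguments": {"increments": [1,0,0,-2,0,1,0,0,-2,0,1,0,0,-2,0,1,0,0,-1,0,1,0,0,0,0]}}

```text
time: 10.42
position: [0.5098, 0.1188, 0.0445]
tcp_rot: [[-0.995, -0.1, 0.0], [-0.1, 0.995, -0.0], [-0.0, -0.0, -1.0]]
ft_force: [-0.9, -0.2, -0.6]
opening: 0.0112
grasp_force: 59.5
```

Call:
{"name": "step_arm", "arguments": {"increments": [1,0,0,-0.5,0,1,0,0,-0.5,0,1,0,0,0,0]}}

```text
time: 10.8
position: [0.5098, 0.1188, 0.0445]
tcp_rot: [[-0.995, -0.1, 0.001], [-0.1, 0.995, 0.0], [-0.001, -0.0, -1.0]]
ft_force: [-6.8, -1.2, 23.4]
opening: 0.0115
grasp_force: 63.3
```

Seated: it is stiff contact at the expected height. I'll relax the push, open and rise.

Call:
{"name": "step_arm", "arguments": {"increments": [1,0,0,0.8,0,1,0,0,0,0,-1,0,0,0,0,-1,0,0,0,0,-1,0,0,0,0,-1,0,0,0,0,-1,0,0,0,0,-1,0,0,0,0]}}

```text
time: 11.8
position: [0.5097, 0.1188, 0.0443]
tcp_rot: [[-0.995, -0.1, -0.0], [-0.1, 0.995, -0.0], [0.0, 0.0, -1.0]]
ft_force: [-0.4, -0.0, 0.6]
opening: 0.0856
grasp_force: 0.0
```

Call:
{"name": "step_arm", "arguments": {"increments": [-1,0,0,15,0,-1,0,0,30,0,-1,0,0,50,0,-1,0,0,60,0,-1,0,0,60,0,-1,0,0,40,0,-1,0,0,0,0,-1,0,0,0,0]}}

```text
time: 12.8
position: [0.5092, 0.1187, 0.2993]
tcp_rot: [[-0.995, -0.1, -0.0], [-0.1, 0.995, -0.0], [0.0, -0.0, -1.0]]
ft_force: [-0.6, -0.1, -1.1]
opening: 0.0855
grasp_force: 0.0
```

```bash
python3 - <<'E'
from h import *
print(tool(),status.get_obs()['opening'],status.get_obs()['qpos'])
im=save('wrist','w7.png')
for c in('wrist','top','scene'):
  read_camera(c)
  for n in('plate','seat','flap_hinge','handle_mid'):
    print(c,n,[(np.round(d['point'],4).tolist(),round(d['conf'],2)) for d in pinpoint(n,c)[:5]])
E
```

```text
(array([0.50919724, 0.11870117, 0.29933816]), np.float64(-174.27079702609112)) 0.08554531099110324 [ 6.57664958e+00  1.63230070e+01  8.55892468e+01  9.15965502e-05
  7.81007389e+01 -8.91525723e+01]
wrist plate [([0.5102, 0.114, 0.0337], 0.79)]
wrist seat [([0.8176, 0.1946, 0.025], 0.76), ([0.5105, 0.1174, 0.0306], 0.37)]
wrist flap_hinge [([0.7919, 0.2697, 0.0644], 0.91), ([0.5, 0.2184, 0.0909], 0.67)]
wrist handle_mid [([0.4897, 0.301, 0.218], 0.95)]
top plate [([0.5085, 0.1221, 0.0308], 0.61)]
top seat [([0.2722, 0.2862, 0.0268], 0.94), ([0.5133, 0.1217, 0.032], 0.83), ([0.8127, 0.1947, 0.0216], 0.83), ([0.3593, -0.1184, 0.0249], 0.78)]
top flap_hinge [([0.2304, 0.3838, 0.0926], 0.89), ([0.7886, 0.2647, 0.07], 0.79), ([0.3516, -0.0353, 0.0705], 0.61), ([0.4977, 0.2248, 0.0911], 0.59)]
top handle_mid [([0.825, 0.1647, 0.0682], 0.97), ([0.3698, -0.1561, 0.0678], 0.93), ([0.2862, 0.2465, 0.0923], 0.69), ([0.494, 0.296, 0.2258], 0.58)]
scene plate [([0.5133, 0.1178, 0.0296], 0.9), ([0.4997, 0.2223, 0.0914], 0.42)]
scene seat [([0.816, 0.1961, 0.0234], 0.87), ([0.5108, 0.1173, 0.0304], 0.84), ([0.2698, 0.288, 0.0288], 0.63), ([0.3558, -0.1154, 0.0219], 0.57), ([0.7946, -0.0171, -0.003], 0.49)]
scene flap_hinge [([0.2303, 0.3856, 0.0883], 0.96), ([0.501, 0.2218, 0.0919], 0.61), ([0.7928, 0.2699, 0.0606], 0.58), ([0.3542, -0.0364, 0.0699], 0.57)]
scene handle_mid [([0.8238, 0.1574, 0.0699], 0.83), ([0.369, -0.1526, 0.0711], 0.6), ([0.2893, 0.2506, 0.0885], 0.59), ([0.4908, 0.2954, 0.2233], 0.55)]
```

View pics/w7.png

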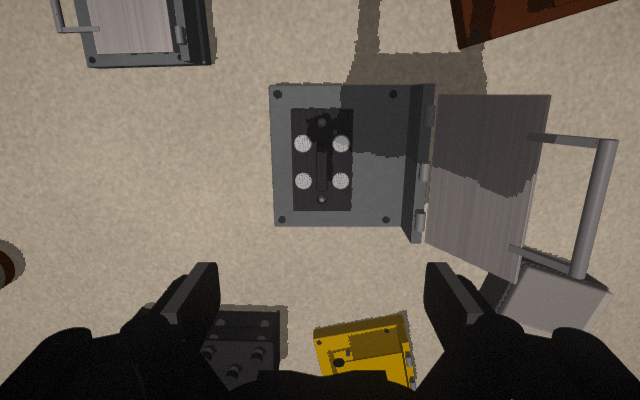

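The plate lies on the seat at (322,160) and both pins show through its holes. The flap's bar runs from (606,140) to (577,278). I'll move above the bar.

Call:
{"name": "step_arm", "arguments": {"increments": [-1,-3,30,0,0,-1,-4,45,0,0,-1,-4,45,0,0,-1,-4,40,0,0,-1,-3,20,0,0,-1,0,0,0,0,-1,0,0,0,0]}}

```text
time: 14.48
position: [0.4919, 0.2978, 0.2993]
tcp_rot: [[-0.995, -0.099, -0.0], [-0.099, 0.995, -0.0], [0.0, -0.0, -1.0]]
ft_force: [-0.0, -0.2, -0.1]
opening: 0.0857
grasp_force: 0.0
```

```bash
python3 - <<'E'
from h import *
print(tool())
im=save('wrist','w8.png')
M=np.array([.5098,.1188]);c,s=np.cos(np.radians(5.72)),np.sin(np.radians(5.72));X=np.array([c,s]);Y=np.array([-s,c])
for y,z in((.1807,.2195),):
    P=[np.r_[M+Y*y+X*x,z] for x in(-.042,0,.042)];print(P[1]);q=proj('wrist',P);print(q)
for d in pinpoint('handle_mid','wrist')[:2]:print(d)
for (x,y) in q.astype(int): cv2.circle(im,(x,y),3,(255,0,0),1)
cv2.imwrite('pics/c8.png',im[...,::-1])
E
```

```text
(array([0.49188354, 0.29782161, 0.29930469]), np.float64(-174.2958074333658))
[0.49179016 0.29860027 0.2195    ]
[[324.14469436 146.87523858]
 [323.99386208 209.75630491]
 [323.85808322 266.36169166]]
{'point': [0.4898, 0.3007, 0.217], 'conf': 0.76}
```

View pics/c8.png

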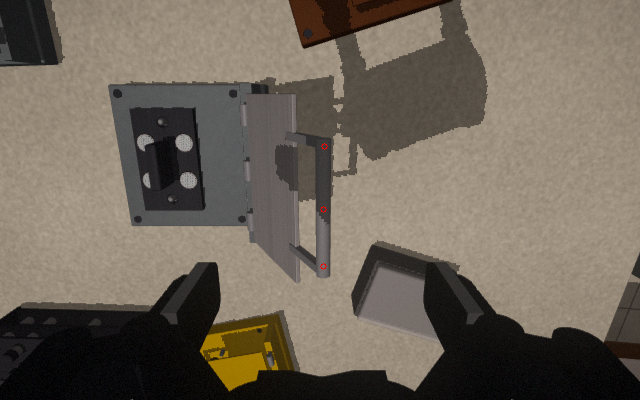

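The predicted points at (324,147), (324,210) and (324,266) lie on the bar. I'll descend and grip.

Call:
{"name": "step_arm", "arguments": {"increments": [-1,0,0.8,-40,0,-1,0,0,-35,0,-1,0,0,-16,0,-1,0,0,-8,0,-1,0,0,0,0,-1,0,0,0,0]}}

```text
time: 15.32
position: [0.4923, 0.2998, 0.2014]
tcp_rot: [[-0.995, -0.1, 0.002], [-0.1, 0.995, 0.001], [-0.002, 0.001, -1.0]]
ft_force: [-0.3, 0.2, -1.2]
opening: 0.0854
grasp_force: 0.0
```

Call:
{"name": "step_arm", "arguments": {"increments": [1,0,0,0,0,1,0,0,0,0,1,0,0,0,0,1,0,0,0,0,1,0,0,0,0,1,0,0,0,0,1,0,0,0,0]}}

```text
time: 16.2
position: [0.4918, 0.2987, 0.2005]
tcp_rot: [[-0.995, -0.1, 0.0], [-0.1, 0.995, -0.001], [0.0, -0.001, -1.0]]
ft_force: [0.6, -8.3, 5.2]
opening: 0.0081
grasp_force: 58.5
```

Call:
{"name": "step_arm", "arguments": {"increments": [1,0.6,-6.4,3.6,0,1,0.6,-5.9,2.8,0,1,0.6,-6,2.7,0,1,0.6,-6.1,2.4,0,1,0,0,0,0]}}

```text
time: 16.82
position: [0.4942, 0.2749, 0.2123]
tcp_rot: [[-0.995, -0.099, 0.0], [-0.099, 0.995, 0.0], [-0.0, 0.0, -1.0]]
ft_force: [-2.3, 3.0, 4.7]
opening: 0.0082
grasp_force: 59.0
```

Call:
{"name": "step_arm", "arguments": {"increments": [1,0.6,-6.2,2.1,0,1,0.6,-6.2,1.8,0,1,0.6,-6.3,1.5,0,1,0.7,-6.5,1.3,0,1,0.6,-6.4,1,0,1,0,0,0,0]}}

```text
time: 17.58
position: [0.4975, 0.2434, 0.2201]
tcp_rot: [[-0.995, -0.1, 0.001], [-0.1, 0.995, 0.0], [-0.001, 0.0, -1.0]]
ft_force: [-1.8, 1.7, 9.0]
opening: 0.0077
grasp_force: 62.2
```

Call:
{"name": "step_arm", "arguments": {"increments": [1,0.7,-6.4,0.7,0,1,0.7,-6.4,0.5,0,1,0.6,-6.4,0.1,0,1,0,0,0,0,1,0,0,0,0,1,0,0,0,0]}}

```text
time: 18.32
position: [0.4993, 0.2245, 0.2208]
tcp_rot: [[-0.995, -0.1, 0.0], [-0.1, 0.995, -0.0], [-0.0, -0.0, -1.0]]
ft_force: [1.4, 1.3, 2.0]
opening: 0.0081
grasp_force: 62.6
```

```bash
python3 - <<'E'
from h import *
p,y=tool();o=status.get_obs();print(p,y,o['ft_force'],o['opening'])
M=np.array([.5098,.1188]);c,s=np.cos(np.radians(5.72)),np.sin(np.radians(5.72))
d=p[:2]-M;print('module x,y mm',1000*(c*d[0]+s*d[1]),1000*(-s*d[0]+c*d[1]),'grasp z',p[2]+.0187)
save('wrist','w9.png')
for cm in('wrist','scene','top'):
  im=save(cm,'z_'+cm+'.png')
  for n in('handle_mid','plate','flap_hinge','tip_box','tube_rack','reagent'):
    print(cm,n,[(np.round(d['point'],4).tolist(),round(d['conf'],2)) for d in pinpoint(n,cm)[:4]])
s=cv2.imread('pics/z_scene.png')[110:260,230:430];w=cv2.imread('pics/z_wrist.png')
cv2.imwrite('pics/c9.png',np.vstack([cv2.resize(s,(400,300)),cv2.resize(w,(400,250))]))
E
```

```text
[0.49930469 0.2244866  0.22081831] -174.2605144539368 [1.3975405  1.3241099  1.96039481] 0.008148673615212623
module x,y mm 0.09042553664028591 106.2064058199051 grasp z 0.23951830667054483
wrist handle_mid [([0.497, 0.227, 0.2373], 0.82)]
wrist plate [([0.5063, 0.1149, 0.0307], 0.64)]
wrist flap_hinge []
wrist tip_box [([0.6608, 0.4246, -0.0006], 0.68)]
wrist tube_rack [([0.7947, -0.0195, -0.0019], 0.92)]
wrist reagent []
scene handle_mid [([0.3681, -0.1517, 0.0686], 0.94), ([0.8255, 0.1588, 0.0733], 0.81), ([0.2898, 0.2456, 0.0916], 0.79)]
scene plate [([0.512, 0.1153, 0.0305], 0.9)]
scene flap_hinge [([0.7938, 0.2651, 0.0669], 0.91), ([0.23, 0.3832, 0.0922], 0.81), ([0.3543, -0.0349, 0.0684], 0.74), ([0.5016, 0.2212, 0.0887], 0.57)]
scene tip_box [([0.6621, 0.4258, 0.0053], 0.86), ([0.5001, 0.223, 0.09], 0.5)]
scene tube_rack [([0.798, -0.0147, -0.0034], 0.69)]
scene reagent [([0.7112, -0.3253, 0.0011], 0.68)]
top handle_mid [([0.3688, -0.1545, 0.0676], 0.88), ([0.8298, 0.1637, 0.0664], 0.62), ([0.4965, 0.2241, 0.2465], 0.56)]
top plate [([0.5115, 0.1233, 0.0298], 0.62)]
top flap_hinge [([0.7908, 0.2665, 0.0721], 0.76), ([0.4983, 0.2239, 0.0883], 0.73), ([0.3524, -0.0355, 0.0701], 0.71), ([0.2327, 0.3854, 0.0959], 0.65)]
top tip_box [([0.6619, 0.4273, -0.0016], 0.65)]
top tube_rack [([0.7925, -0.016, -0.0028], 0.85)]
top reagent [([0.7096, -0.3238, -0.0016], 0.89)]
```

View pics/c9.png

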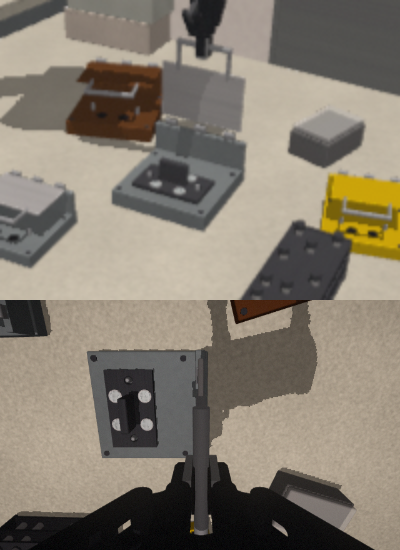

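The flap is upright and held by its bar, the plate is still seated and the bystanders haven't moved. I'll trim out the remaining 1.2 mm.

Call:
{"name": "step_arm", "arguments": {"increments": [1,0.1,-1.2,0,0,1,0,0,0,0,1,0,0,0,0,1,0,0,0,0,1,0,0,0,0]}}

```text
time: 20.05
position: [0.4994, 0.2231, 0.2209]
tcp_rot: [[-0.995, -0.1, 0.0], [-0.1, 0.995, -0.0], [-0.0, -0.0, -1.0]]
ft_force: [3.3, 0.9, 1.5]
opening: 0.0078
grasp_force: 62.4
```

```bash
python3 - <<'E'
from h import *
o=status.get_obs();print(tool(),o['ft_force'],o['opening'],o['grasp_force'],o['time'])
print(ticket.hand_in())
E
```

```text
(array([0.49942985, 0.22314936, 0.22087878]), np.float64(-174.27223953711731)) [3.26912208 0.92792567 1.45473021] 0.007800708226352748 62.38136172294617 20.05
the job is handed in; nothing more can be done
None
```

The filter plate is seated on its pins and released, the flap is held upright by its bar handle, and the bystanders are where they were; I handed the job in at 20 s (no verdict was returned).

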